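# Slide a board of fresh casts past the tap into the setting bay

## Robot

A 6-joint arm with a two-finger parallel gripper is mounted at the origin on the work surface. World frame = base frame: x ahead of the robot, y to its left, z up, the work surface at z = 0. Lengths are in m, angles in rad, forces in N, time in s.
With the tool pointing down it reaches from about 0.3 to 0.75 m from the base axis. Payload 8.5 kg.
Tool frame: the origin (TCP) lies at the very end of the fingers, on their centre line; the grasp point (between the pads) lies 19 mm behind it (grasp_offset is the z of the grasp point in the tool frame, in m); z points along the fingers, y is the direction in which the jaws open and shut (so a half turn about z gives the same grasp; the last joint's range is limited). The gripper opens to 85 mm and grips with 20 to 120 N. Pads are 22 mm wide; open, the fingers measure 114 mm over their backs; the gripper's body (76 mm by 85 mm) begins 54 mm behind the grasp point. The pads swing forward as they close: fully open they stand 13 mm farther back than shut.
Start: joints at [-1.335, 0.381, 1.297, -0, 1.464, -0.215], TCP at [0.24, -0.495, 0.231] pointing down, gripper open.
Joint ranges: [-3.11, 3.11], [-0.89, 2.33], [0.22, 2.48], [-1.42, 4.56], [0.17, 2.85], [-2.88, 2.88]. Speed limits (rad/s): [2.39, 2.39, 3.14, 3.14, 3.14, 3.14].

## Interface

Orientations are given as [roll, pitch, yaw] about the fixed x, y, z axes, in that order (R = Rz(yaw) Ry(pitch) Rx(roll)).
In Python, from cell import * gives the robot as it stands. The module is installed in compiled form; this text tells all that it offers.
- The arm moves only by the tool carry_out, never from a script. Its argument "steps" is a list that holds one entry, the list of rows, each a list of 5 numbers: the shift along the tool's x, y, z in cm, then the turn about the tool's z in rad, then the finger opening in cm, from 0 to 8.54. A call has exactly 8 rows; each row shifts and turns the pose as measured when the row begins, along the tool's axes as they then stand; what a row does not reach is not made up. A row lasts 1/8 s, in which the tool goes at most 62.5 mm and 10.7 degrees, less where a joint would pass 70% of its speed; a pose out of reach is approached as far as the arm can. A call with a gripper value outside its range is refused whole. The fingers move at their own pace and stop on an object; "newtons" is the grip in N (left out, the last holds). Time passes only in rows, so rows that do not move let the fingers close, or fill a call up. It gives the time, the measured TCP pose, the force and the opening at its end, in the units of the state.
- observe(): the state, without advancing time (a new reading comes with each control period).
- grab_frame(name): name is "side" or "top" or "wrist"; returns (picture, depth): 480x640x3 uint8, blue, green, red; 480x640 float32, m along the optical axis (not along the pixel's ray), 0 where there is no reading.
- camera_info(name): a dict with "mtx" (3x3 intrinsics, pixels), "cam_to_world" (4x4, takes a point from camera to world coordinates). Camera axes: x right, y down, z forward; pixel columns grow to the right and rows downward; lengths in m; the calibration is good to about 2 mm. A picture is of the moment at which its call begins: read the wrist's pose just before it. camera_info takes no time and is no camera call; for the wrist camera it gives the pose at the moment of the call.
- job_done(): hands the job in, once; it reports no verdict.
The state is a dict: "time": time; "joints": joint angles; "joint_velocities": joint speeds; "effort": joint torques, N m; "tcp_pos": TCP position; "tcp_rot": TCP orientation; "ft_force": force on the tool from outside, world axes, zero at the start; "moment": the same for the moment, N m; "opening": finger opening in m.
Only numpy, scipy, OpenCV 4.12 (cv2) and the standard library are available. Lean on these libraries where they do the work, as an engineer would, in place of code of your own. Each camera call takes 0.05 s, during which the arm holds its last target. There are 200 camera calls.

## Task

The two plaster casts on the blue board are still setting, so the board must be slid along the bench, never lifted: with your fingertips push its left end and then its right end, so that it angles past the tap into the steel setting bay behind it, left end first. Finish with the board fully home in the bay, lying along the back wall over its whole length, with both casts still standing where they were on the board. Do not touch the casts or move anything else on the bench.

Things in the scene. Friction and masses are not known exactly. Their poses are not given: they have to be found in the camera images.
- setting_board: blue plastic board, 90 mm wide (its x), 320 mm long (its y), 18 mm thick, about 0.45 kg, loose on the bench, too wide to grip. Origin: centre of its underside; y runs to its left end, x across it, away from the robot. Casts take up 75 mm to each side of its middle; the last 85 mm at each end are bare. Starts on the robot's side of the bay, roughly parallel, left end near the tap's right side
- board_left_end (a point): middle of the board's left end face (the end at its +y), half way up its thickness
- board_right_end (a point): middle of the board's right end face (the end at its -y), half way up its thickness
- bay: sheet-metal bay fixed to the bench; dark floor, no step; open above and towards the robot. Origin on the bench at the middle of the back wall's inner face; x points through that wall, away from the robot, y along it to the left. Inside 380 mm long (y -190 to 190 mm). Back wall 47 mm high, its lip leaning away from the bay; end walls 28 mm high, 5 mm thick, running 95 mm forward from the back wall
- tap: low steel pillar tap fixed in front of the left part of the bay: upright column 34 mm across, 98 mm high; round spout 45 to 80 mm up, reaching 125 mm out to the left and a little to the robot, over a flush drain. Origin on the bench at the column's axis, 135 mm in front of the bay's back wall (118 mm free between) and 78 to 102 mm left of the bay's middle; axes parallel to the bay's
- cast_left: stone-coloured dental cast, 58 mm wide, 60 mm long, 32 mm high, 0.11 kg, standing loose on the left half of the board; origin at the centre of its underside
- cast_right: the same kind of cast on the right half of the board; origin at the centre of its underside
- cast_spot_left (a point): the place of the left cast on the board: on its top face, 42 mm left of the middle
- cast_spot_right (a point): the place of the right cast on the board: on its top face, 42 mm right of the middle
- mixing_bowl: green rubber mixing bowl, 116 mm across, 75 mm high, to the left; origin at the centre of its underside
- spatula: plaster spatula 217 mm long, 16 mm thick wooden handle and flat steel blade 24 mm wide, lying to the left; origin under its middle
- separator_bottle: white bottle, 52 mm across, 150 mm high, to the right; origin at the centre of its underside
- stone_jar: amber jar, 72 mm across, 85 mm high, to the right; origin at the centre of its underside
- articulator: metal articulator with mounted casts, 105 x 75 mm, 110 mm high, beyond the board to the right; origin at the centre of its underside
Things that resemble listed ones, but are neither listed nor needed, are in the scene too. Leave any orange or yellow look-alike of the cast_right alone.

How it is judged:
On the way:
1. the board's left end has gone in behind the tap while its right end is still out in front of the bay (y of board_left_end in the frame of tap above 0 m and x of board_left_end in the frame of tap above 0.017 m and x of board_right_end in the frame of bay below -0.07 m), for 0.1 s.
At the end, for the whole second after the job is handed in: the board lies flat and still between the bay's end walls with both ends of its far edge within 15 mm of the back wall, and each cast stands upright within 15 mm of its place on the board (x of each of board_left_end, board_right_end in the frame of bay above -0.06 m and y of board_left_end in the frame of bay below 0.195 m and y of board_right_end in the frame of bay above -0.195 m and height (world z) of setting_board below 0.004 m and angle between setting_board's own z axis and vertical below 0.04 rad and linear speed of setting_board below 0.01 m/s and distance between cast_left and cast_spot_left below 0.015 m and distance between cast_right and cast_spot_right below 0.015 m and angle between each of cast_left, cast_right's own z axis and vertical below 0.1 rad); the robot touches nothing.
It fails at once if the board is lifted or tipped (height (world z) of setting_board above 0.008 m or angle between setting_board's own z axis and vertical above 0.08 rad).
It fails at once if a cast is touched by the robot (contact force between any of the arm, the fingers and cast_left above 0.3 N or contact force between any of the arm, the fingers and cast_right above 0.3 N).
It fails at once if a cast slides off its place or tips over (distance between cast_left and cast_spot_left above 0.02 m or distance between cast_right and cast_spot_right above 0.02 m or angle between any of cast_left, cast_right's own z axis and vertical above 0.3 rad).
It fails at once if something else on the bench is moved (distance of any of mixing_bowl, spatula, separator_bottle, stone_jar, articulator from where it was at the start of the episode above 0.02 m).
It also fails if it takes over 67 s, if anything falls off the work surface, if the arm or the gripper's body presses on something with over 40 N, if the wrist force passes 120 N, or if a joint passes its speed limit or range.

## Working session

There is one attempt and no reset: what is moved stays moved. The work goes in short steps, Python scripts to look and compute and a tool call to move; the robot and the scene stay as the last step left them, time stands still between calls to the robot, and variables do not carry over. Pictures are saved under pics/ and viewed, about 8 in all and at most 12, crops included, and the job is handed in when it is done.

Besides the shell and the picture viewer there is one more tool, called as name([rows], argument=value, ...), one row to a line, values as JSON. carry_out: Moves the arm, as the interface text tells. Its arguments: {"type":"object","properties":{"steps":{"type":"array","items":{"type":"array","items":{"type":"array","items":{"type":"number"}}}},"newtons":{"type":"number"}},"required":["steps"]}

```bash
mkdir -p pics; cat > h.py <<'E'
from cell import *
import numpy as np, cv2
def pts(name):
    im,d=grab_frame(name); c=camera_info(name); K=np.array(c["mtx"]);T=np.array(c["cam_to_world"])
    v,u=np.mgrid[:480,:640]
    P=np.stack([(u-K[0,2])/K[0,0]*d,(v-K[1,2])/K[1,1]*d,d],-1)@T[:3,:3].T+T[:3,3]
    P[d==0]=np.nan
    return im,P
E
python3 - <<'E'
from h import *
s=observe();print(s)
for n in("top","side"):
    im,P=pts(n);cv2.imwrite(f"pics/{n}0.png",im);np.save(f"{n}0.npy",P)
E
```

```text
{'time': 0.0, 'joints': array([-1.33530464e+00,  3.81248094e-01,  1.29824417e+00, -1.17465909e-05,
        1.46362287e+00, -2.15283585e-01]), 'joint_velocities': array([-0.00053394, -0.00194586, -0.00193588, -0.00083594,  0.00101833,
        0.00152096]), 'effort': array([-1.88029117e-03, -4.48477471e+01, -2.31279999e+01, -3.07328919e-04,
        4.75034714e-03, -6.91183729e-06]), 'tcp_pos': array([ 0.23954931, -0.49477171,  0.23068941]), 'tcp_rot': array([-3.14010283e+00, -3.13829960e-04,  4.50776299e-01]), 'ft_force': array([ 0.13165757,  0.18823241, -0.96589093]), 'moment': array([0.03417664, 0.04170346, 0.00460809]), 'opening': 0.08533485152292837}
```

View pics/top0.png

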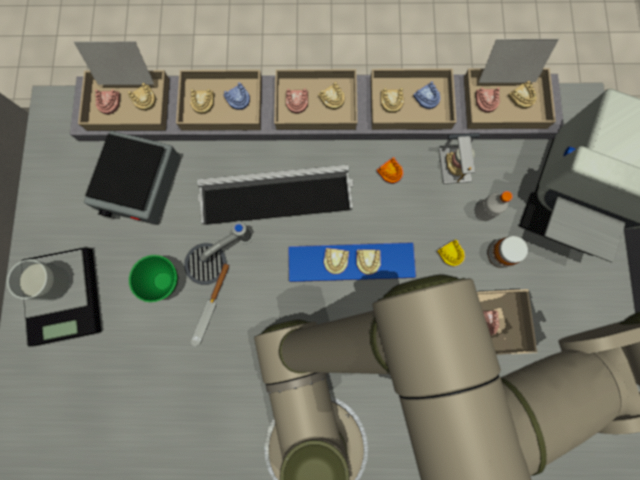

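View pics/side0.png

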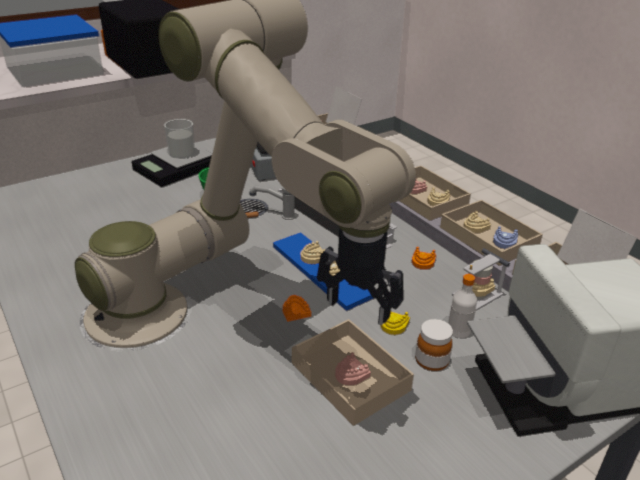

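The top view shows the blue board at about (352,262) with casts at (336,261) and (369,261). The bay's dark floor is at (277,198) and the tap column at (239,231). The orange (390,170) and yellow (452,252) casts are look-alikes off the board, so I leave them alone.

```bash
cat >> h.py <<'E'
def ray(name,uv,z):
    c=camera_info(name);K=np.array(c["mtx"]);T=np.array(c["cam_to_world"])
    uv=np.atleast_2d(uv).astype(float)
    d=np.c_[(uv-K[[0,1],[2,2]])/K[[0,1],[0,1]],np.ones(len(uv))]@T[:3,:3].T
    return T[:3,3]+d*((z-T[2,3])/d[:,2:])
def big(m):
    c,_=cv2.findContours(m.astype(np.uint8),0,2); return max(c,key=cv2.contourArea)
def board(im,name="top",z=.018):
    hsv=cv2.cvtColor(im,cv2.COLOR_BGR2HSV);m=cv2.inRange(hsv,(100,150,60),(125,255,255))
    m[:150]=0
    c=cv2.convexHull(big(m)); p=ray(name,c[:,0],z)[:,:2]
    r=cv2.minAreaRect((p*1000).astype(np.float32)); b=cv2.boxPoints(r)/1000
    e=sorted([(b[i]+b[(i+1)%4])/2 for i in range(4)],key=lambda q:q[1])
    R,L=e[0],e[-1]; ctr=np.array(r[0])/1000; ax=L-R
    return ctr,L,R,np.arctan2(-ax[0],ax[1]),r[1]
E
python3 - <<'E'
from h import *
im=cv2.imread("pics/top0.png");P=np.load("top0.npy")
print("board",board(im))
hsv=cv2.cvtColor(im,cv2.COLOR_BGR2HSV)
m=(hsv[...,2]<50);m[:150]=0;m[240:]=0;m[:,:190]=0;m[:,365:]=0
c=big(m);r=cv2.minAreaRect(c);print("bayfloor px",cv2.boxPoints(r).tolist());print(ray("top",cv2.boxPoints(r),0).round(4).tolist())
print(camera_info("top")["cam_to_world"].round(3).tolist(),camera_info("top")["mtx"][0])
Z=P[...,2]
for lo,hi in((.085,.11),(.05,.084)):
  t=(Z>lo)&(Z<hi);t[:200]=0;t[280:]=0;t[:,:190]=0;t[:,265:]=0
  print("tap",t.sum(),np.nanmean(P[t],0),np.nanmin(P[t],0),np.nanmax(P[t],0))
t=(Z>.025);t[:160]=0;t[225:]=0;t[:,:195]=0;t[:,358:]=0
q=P[t];print("walls",len(q),q[:,:].min(0),q.max(0));
for y in np.arange(-.1,.31,.05):
  s=q[abs(q[:,1]-y)<.01]; print(round(y,2),len(s),s[:,0].min().round(4) if len(s) else 0,s[:,0].max().round(4) if len(s) else 0,s[:,2].max().round(4) if len(s) else 0)
for (u,v) in((336,261),(369,261)): print("cast",P[v-6:v+7:3,u])
E
python3 - <<'E'
import cv2
im=cv2.imread("pics/top0.png")[150:300,180:440]
cv2.imwrite("pics/c1.png",cv2.resize(im,None,fx=3,fy=3,interpolation=2))
E
```

```text
board (array([ 0.44380835, -0.09224995]), array([0.43847284, 0.06530811], dtype=float32), array([ 0.44914386, -0.24980801], dtype=float32), np.float32(0.033850834), (88.2981948852539, 315.2967529296875))
bayfloor px [[202.2097930908203, 190.4470977783203], [345.362060546875, 175.95066833496094], [348.71942138671875, 209.10435485839844], [205.567138671875, 223.6007843017578]]
[[0.6388, 0.3001, 0.0], [0.6778, -0.0814, 0.0], [0.5863, -0.0891, 0.0], [0.5482, 0.2867, 0.0]]
[[-0.001, -0.981, 0.192, 0.29], [-1.0, 0.002, 0.007, -0.019], [-0.007, -0.192, -0.981, 1.124], [0.0, 0.0, 0.0, 1.0]] [440.39152794   0.         318.96657218]
tap 180 [0.5154323  0.18226771 0.09464174] [0.49901695 0.16568579 0.08581066] [0.5334338  0.19989441 0.10347801]
tap 349 [0.4786398  0.23059093 0.07077601] [0.44120601 0.16534614 0.05087062] [0.52398607 0.28379968 0.08386143]
walls 1372 [ 0.52405914 -0.0935668   0.02504258] [0.6927738  0.30273972 0.09979619]
-0.1 19 0.5847 0.6194 0.0299
-0.05 57 0.6744 0.6897 0.0492
0.0 65 0.6688 0.6862 0.0486
0.05 63 0.664 0.6814 0.052
0.1 65 0.6592 0.6767 0.05
0.15 65 0.6537 0.6724 0.0527
0.2 72 0.525 0.6668 0.0969
0.25 60 0.6437 0.6613 0.0497
0.3 89 0.5464 0.6572 0.0487
cast [[ 0.45852361 -0.05340936  0.03629032]
 [ 0.45135057 -0.05342918  0.03364153]
 [ 0.44365112 -0.05333456  0.03459525]
 [ 0.43626699 -0.05330665  0.03345161]
 [ 0.42675484 -0.05275077  0.0490113 ]]
cast [[ 0.45862862 -0.13595439  0.03442647]
 [ 0.45133682 -0.13598592  0.03251879]
 [ 0.44373561 -0.13578742  0.03275501]
 [ 0.43602937 -0.13548732  0.03394527]
 [ 0.42720663 -0.13422141  0.0441776 ]]
```

View pics/c1.png

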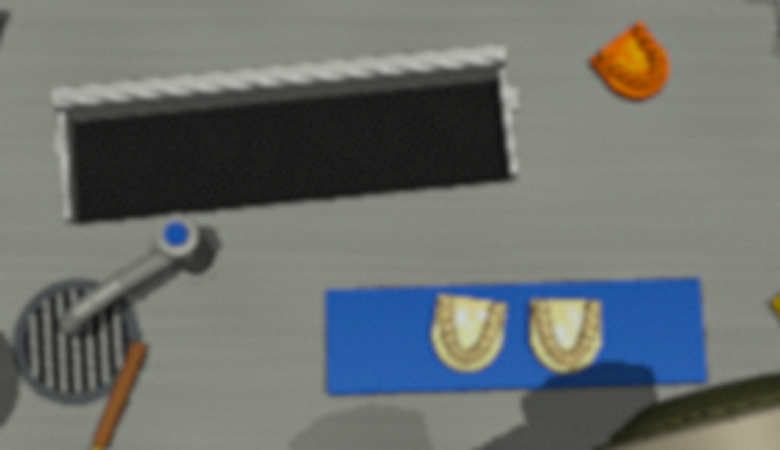

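```bash
cat >> h.py <<'E'
O=np.array([.657,.108]);A=.1025
BX=np.array([np.cos(A),np.sin(A)]);BY=np.array([-np.sin(A),np.cos(A)])
def w2b(p): d=np.asarray(p)-O; return np.array([d@BX,d@BY])
def b2w(p): return O+p[0]*BX+p[1]*BY
def plan(xyz,yaw,n,start=None,op=8.5):
    s=observe(); p0=np.array(s["tcp_pos"]);y0=s["tcp_rot"][2]
    if start is not None:p0,y0=np.array(start[0]),start[1]
    D=(np.array(xyz)-p0)/n;dy=(yaw-y0)/n
    for i in range(n):
        a=y0+i*dy;c,q=np.cos(a),np.sin(a)
        print([round(100*v,1) for v in(c*D[0]+q*D[1],q*D[0]-c*D[1],-D[2])]+[round(-dy,3),op])
E
python3 -c "
from h import *
plan([.362,-.070,.15],.034,8)
print()
plan([.362,-.070,.02],.034,8,([.362,-.070,.15],.034))
P=np.load('top0.npy');print(P[252,452],P[170,390],P[160,457])"
```

```text
[np.float64(3.7), np.float64(-4.1), np.float64(1.0), np.float64(0.052), 8.5]
[np.float64(3.5), np.float64(-4.3), np.float64(1.0), np.float64(0.052), 8.5]
[np.float64(3.2), np.float64(-4.5), np.float64(1.0), np.float64(0.052), 8.5]
[np.float64(3.0), np.float64(-4.6), np.float64(1.0), np.float64(0.052), 8.5]
[np.float64(2.8), np.float64(-4.8), np.float64(1.0), np.float64(0.052), 8.5]
[np.float64(2.5), np.float64(-4.9), np.float64(1.0), np.float64(0.052), 8.5]
[np.float64(2.2), np.float64(-5.0), np.float64(1.0), np.float64(0.052), 8.5]
[np.float64(2.0), np.float64(-5.2), np.float64(1.0), np.float64(0.052), 8.5]

[np.float64(0.0), np.float64(0.0), np.float64(1.6), -0.0, 8.5]
[np.float64(0.0), np.float64(0.0), np.float64(1.6), -0.0, 8.5]
[np.float64(0.0), np.float64(0.0), np.float64(1.6), -0.0, 8.5]
[np.float64(0.0), np.float64(0.0), np.float64(1.6), -0.0, 8.5]
[np.float64(0.0), np.float64(0.0), np.float64(1.6), -0.0, 8.5]
[np.float64(0.0), np.float64(0.0), np.float64(1.6), -0.0, 8.5]
[np.float64(0.0), np.float64(0.0), np.float64(1.6), -0.0, 8.5]
[np.float64(0.0), np.float64(0.0), np.float64(1.6), -0.0, 8.5]
[ 0.46837201 -0.34828945  0.01820451] [ 0.68776074 -0.19828378  0.01753036] [ 0.69147543 -0.35654579  0.07844131]
```

carry_out([
  [[3.7, -4.1, 1, 0.05, 8.5], [3.5, -4.3, 1, 0.05, 8.5], [3.2, -4.5, 1, 0.05, 8.5], [3.0, -4.6, 1, 0.05, 8.5], [2.8, -4.8, 1, 0.05, 8.5], [2.5, -4.9, 1, 0.05, 8.5], [2.2, -5.0, 1, 0.05, 8.5], [2.0, -5.2, 1, 0.05, 8.5]],
])

```text
time: 1.1
tcp_pos: [0.3632, -0.06, 0.1476]
tcp_rot: [-3.139, -0.0, 0.03]
ft_force: [0.3, -1.9, -0.5]
opening: 0.0849
```

carry_out([
  [[0, 1, 2, 0, 8.5], [0, 0, 3, 0, 8.5], [0, 0, 3, 0, 8.5], [0, 0, 3, 0, 8.5], [0, 0, 1.8, 0, 8.5], [0, 0, 0.5, 0, 8.5], [0, 0, 0, 0, 8.5], [0, 0, 0, 0, 8.5]],
])

```text
time: 2.1
tcp_pos: [0.3645, -0.0645, 0.0111]
tcp_rot: [-3.139, -0.001, 0.042]
ft_force: [-0.1, -0.5, -0.0]
opening: 0.0848
```

```bash
python3 - <<'E'
from h import *
print(observe()["tcp_pos"],observe()["tcp_rot"][2])
im,P=pts("top");print(board(im))
w,_=grab_frame("wrist");s,_=grab_frame("side")
cv2.imwrite("pics/m1.png",np.hstack([cv2.resize(w,(400,300)),cv2.resize(s[200:350,230:430],(400,300))]))
E
```

```text
[ 0.36451417 -0.06453855  0.01109289] 0.041534305952272144
(array([ 0.44442685, -0.09226947]), array([0.43980348, 0.06535716], dtype=float32), array([ 0.44905025, -0.24989611], dtype=float32), np.float32(0.029322824), (86.52289581298828, 315.38885498046875))
```

View pics/m1.png

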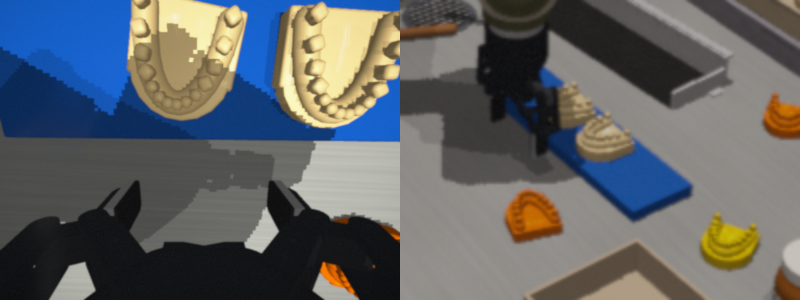

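The wrist view shows both open fingers on the robot side of the board, clear of the casts. An orange look-alike lies off to the right at (370,265), outside my path. I lower the fingers a little more, watching the force.

carry_out([
  [[0, 0, 0.6, 0, 8.5], [0, 0, 0.4, 0, 8.5], [0, 0, 0.3, 0, 8.5], [0.5, 0, 0.1, 0, 8.5], [0.5, 0, 0, 0, 8.5], [0.5, 0, 0, 0, 8.5], [0.3, 0, 0, 0, 8.5], [0, 0, 0, 0, 8.5]],
])

```text
time: 3.25
tcp_pos: [0.3844, -0.0639, -0.0035]
tcp_rot: [-3.14, -0.003, 0.042]
ft_force: [0.1, 0.5, 0.6]
opening: 0.0848
```

carry_out([
  [[0.3, 0, 0, 0.01, 8.5], [0.4, 0, 0, 0.01, 8.5], [0.6, 0, 0, 0.015, 8.5], [0.7, 0, 0, 0.02, 8.5], [0.7, 0, 0, 0.02, 8.5], [0.7, 0, 0, 0.02, 8.5], [0.5, 0, 0, 0.015, 8.5], [0.3, 0, 0, 0, 8.5]],
])

```text
time: 4.25
tcp_pos: [0.4172, -0.0596, -0.0046]
tcp_rot: [-3.132, 0.024, -0.072]
ft_force: [-7.0, -0.4, 5.4]
opening: 0.0851
```

```bash
cat > st.py <<'E'
from h import *
s=observe();print("tcp",s["tcp_pos"].round(4),"yaw",s["tcp_rot"][2].round(3),"F",s["ft_force"].round(1),"t",s["time"])
im,P=pts("top");c,L,R,a,wh=board(im);print("C",c.round(4),"a",round(float(a),3),"wh",np.round(wh,1))
print("bay L",w2b(L).round(4),"R",w2b(R).round(4),"C",w2b(c).round(4),"tcp",w2b(s["tcp_pos"][:2]).round(4),"phi",round(A-float(a),3))
m=(P[...,2]>.026)&(P[...,2]<.075);ax=np.array([-np.sin(a),np.cos(a)]);bx=np.array([np.cos(a),np.sin(a)])
d=P[...,:2]-c;q=d@ax;x=d@bx
for s0 in(.042,-.042):
    t=m&(abs(q-s0)<.04)&(abs(x)<.033); print("cast",t.sum(),np.round([np.mean([q[t].min(),q[t].max()]),np.mean([x[t].min(),x[t].max()])],4))
E
python3 st.py
```

```text
tcp [ 0.4172 -0.0596 -0.0046] yaw -0.072 F [-7.  -0.4  5.4] t 4.25
C [ 0.4644 -0.173 ] a -0.075 wh [157.   86.9]
bay L [-0.2065 -0.1826] R [-0.2343 -0.3371] C [-0.2204 -0.2598] tcp [-0.2557 -0.1422] phi 0.178
cast 49 [0.0334 0.0226]Traceback (most recent call last):
  File "st.py", line 8, in <module>
    t=m&(abs(q-s0)<.04)&(abs(x)<.033); print("cast",t.sum(),np.round([np.mean([q[t].min(),q[t].max()]),np.mean([x[t].min(),x[t].max()])],4))
                                                                               ~~~~~~~~^^
    return umr_minimum(a, axis, None, out, keepdims, initial, where)
ValueError: zero-size array to reduction operation minimum which has no identity
```

```bash
python3 - <<'E'
s=open("h.py").read()
s=s.replace("c=cv2.convexHull(big(m)); p=","cs,_=cv2.findContours(m,0,2); c=cv2.convexHull(np.vstack([k for k in cs if cv2.contourArea(k)>120])); p=")
open("h.py","w").write(s)
s=open("st.py").read().replace("; print(\"cast\"","\n    if t.sum(): print(\"cast\"").replace('im,P=pts("top");','im,P=pts("top");cv2.imwrite("pics/last.png",im[140:300,180:440].repeat(3,0).repeat(3,1));')
open("st.py","w").write(s)
E
python3 st.py
```

```text
tcp [ 0.4174 -0.0596 -0.0046] yaw -0.073 F [-5.2  0.3  4. ] t 4.3
C [ 0.471  -0.0941] a -0.078 wh [315.2  86.9]
bay L [-0.1774 -0.0269] R [-0.2341 -0.337 ] C [-0.2057 -0.182 ] tcp [-0.2555 -0.1422] phi 0.181
cast 47 [-0.0471  0.0226]
```

View pics/last.png

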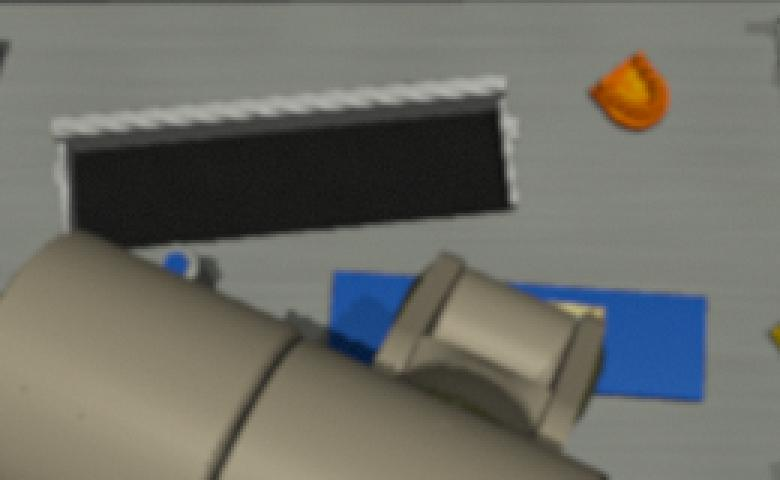

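The board (blue, about (330,270)–(705,400) in the crop) follows the two fingers, and its left end is turning towards the bay.

carry_out([
  [[0.4, 0, -0.1, 0.01, 8.5], [0.6, 0, 0, 0.01, 8.5], [0.8, 0, 0, 0.02, 8.5], [0.9, 0, 0, 0.02, 8.5], [0.9, 0, 0, 0.02, 8.5], [0.9, 0, 0, 0.02, 8.5], [0.6, 0, 0, 0.01, 8.5], [0.3, 0, 0, 0.01, 8.5]],
])

```text
time: 5.35
tcp_pos: [0.4653, -0.0625, -0.0057]
tcp_rot: [-3.131, 0.047, -0.199]
ft_force: [-7.5, 1.7, 6.6]
opening: 0.0847
```

```bash
python3 st.py
```

```text
tcp [ 0.4653 -0.0625 -0.0057] yaw -0.199 F [-7.5  1.7  6.6] t 5.35
C [ 0.5167 -0.1013] a -0.198 wh [319.8  91.8]
bay L [-0.1136 -0.0411] R [-0.2082 -0.3466] C [-0.1609 -0.1938] tcp [-0.2081 -0.15  ] phi 0.3
cast 31 [-0.0495  0.0008]
```

carry_out([
  [[0.4, 0, 0, 0, 8.5], [0.4, 0, 0, 0, 8.5], [0.3, 0, 0, 0, 8.5], [0, 0, 0, 0, 8.5], [-1.5, 0, -0.3, 0, 8.5], [-3, 0, -1, 0, 8.5], [-3, 0, -5, 0, 8.5], [-2, 0, -6, 0, 8.5]],
])

```text
time: 6.4
tcp_pos: [0.388, -0.0473, 0.122]
tcp_rot: [-3.13, 0.055, -0.204]
ft_force: [1.0, -0.5, -0.4]
opening: 0.085
```

```bash
python3 st.py
```

```text
tcp [ 0.388  -0.0473  0.122 ] yaw -0.204 F [ 1.  -0.5 -0.4] t 6.4
C [ 0.5258 -0.1027] a -0.203 wh [319.9  92.1]
bay L [-0.104  -0.0436] R [-0.2002 -0.3486] C [-0.1521 -0.1961] tcp [-0.2834 -0.127 ] phi 0.306
cast 314 [0.0368 0.0099]
cast 435 [-0.0428 -0.0007]
```

```bash
python3 -c "
from h import *
plan([.4873,-.2898,.11],1.368,12,op=5)"
```

```text
[np.float64(1.2), np.float64(1.8), np.float64(0.2), np.float64(-0.131), 5]
[np.float64(1.0), np.float64(2.0), np.float64(0.2), np.float64(-0.131), 5]
[np.float64(0.7), np.float64(2.1), np.float64(0.2), np.float64(-0.131), 5]
[np.float64(0.4), np.float64(2.1), np.float64(0.2), np.float64(-0.131), 5]
[np.float64(0.1), np.float64(2.2), np.float64(0.2), np.float64(-0.131), 5]
[np.float64(-0.1), np.float64(2.2), np.float64(0.2), np.float64(-0.131), 5]
[np.float64(-0.4), np.float64(2.1), np.float64(0.2), np.float64(-0.131), 5]
[np.float64(-0.7), np.float64(2.1), np.float64(0.2), np.float64(-0.131), 5]
[np.float64(-1.0), np.float64(2.0), np.float64(0.2), np.float64(-0.131), 5]
[np.float64(-1.2), np.float64(1.8), np.float64(0.2), np.float64(-0.131), 5]
[np.float64(-1.4), np.float64(1.6), np.float64(0.2), np.float64(-0.131), 5]
[np.float64(-1.6), np.float64(1.4), np.float64(0.2), np.float64(-0.131), 5]
```

carry_out([
  [[1.2, 1.8, 0, -0.13, 5], [1.0, 2, 0, -0.13, 5], [0.7, 2.1, 0, -0.13, 5], [0.4, 2.1, 0, -0.13, 5], [0.1, 2.2, 0, -0.13, 5], [-0.1, 2.2, 0, -0.13, 5], [-0.4, 2.1, 0, -0.13, 5], [-0.7, 2.1, 0, -0.13, 5]],
])

```text
time: 7.45
tcp_pos: [0.4653, -0.2162, 0.1294]
tcp_rot: [-3.121, 0.008, 0.869]
ft_force: [-0.5, 0.5, -0.4]
opening: 0.0501
```

carry_out([
  [[-1, 2, 0.2, -0.13, 5], [-1.2, 1.8, 0.2, -0.13, 5], [-1.4, 1.6, 0.2, -0.13, 5], [-1.6, 1.4, 0.2, -0.13, 5], [0, 0, 0, 0, 5], [0, 0, 0, 0, 5], [0, 0, 0, 0, 5], [0, 0, 0, 0, 5]],
])

```text
time: 8.45
tcp_pos: [0.5048, -0.2995, 0.1208]
tcp_rot: [-3.128, -0.0, 1.4]
ft_force: [-0.5, 0.3, 0.3]
opening: 0.05
```

```bash
python3 - <<'E'
from h import *
s=observe();print(s["tcp_pos"],s["tcp_rot"])
plan([.4873,-.2898,.02],1.368,1,op=5)
im,P=pts("top");print(board(im))
w,_=grab_frame("wrist");s,_=grab_frame("side")
cv2.imwrite("pics/m2.png",np.hstack([cv2.resize(w,(400,300)),cv2.resize(s[200:350,230:430],(400,300))]))
E
```

```text
[ 0.50484068 -0.29945856  0.12081137] [-3.12826770e+00 -2.89746922e-04  1.39982258e+00]
[np.float64(0.7), np.float64(-1.9), np.float64(10.1), np.float64(0.032), 5]
(array([ 0.51703046, -0.1397085 ]), array([ 0.54189664, -0.03219061], dtype=float32), array([ 0.49216425, -0.24722639], dtype=float32), np.float32(-0.22727893), (220.7117919921875, 89.98456573486328))
```

View pics/m2.png

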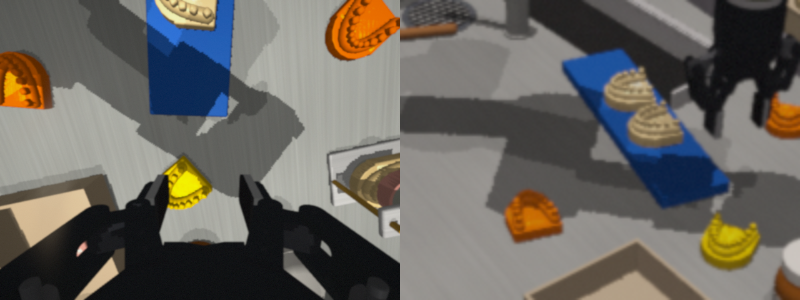

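carry_out([
  [[0.7, -1.9, 0, 0.03, 5], [0, 0, 3, 0, 5], [0, 0, 3, 0, 5], [0, 0, 2.5, 0, 5], [0, 0, 1.5, 0, 5], [0, 0, 0.7, 0, 5], [0, 0, 0, 0, 5], [0, 0, 0, 0, 5]],
])

```text
time: 9.6
tcp_pos: [0.4868, -0.2899, 0.0135]
tcp_rot: [-3.133, 0.003, 1.368]
ft_force: [-1.2, -0.6, -0.3]
opening: 0.05
```

```bash
python3 - <<'E'
from h import *
s=observe();print(s["tcp_pos"],s["tcp_rot"],s["ft_force"])
w,_=grab_frame("wrist");hsv=cv2.cvtColor(w,cv2.COLOR_BGR2HSV);m=cv2.inRange(hsv,(100,150,30),(125,255,255))
c=big(m);q=cv2.approxPolyDP(c,8,True)[:,0];print(q.tolist());p=ray("wrist",q,.018);print(p.round(4).tolist())
T=s["tcp_pos"];y=s["tcp_rot"][2]
d=p[:,:2]-T[:2];print("in tool",np.c_[d@[np.cos(y),np.sin(y)],d@[np.sin(y),-np.cos(y)]].round(4).tolist())
cv2.imwrite("pics/m3.png",w)
E
```

```text
[ 0.48683059 -0.28988384  0.01346319] [-3.13342938  0.00317324  1.3682759 ] [-1.22091809 -0.56672928 -0.3200387 ]
[[199, 0], [221, 228], [429, 226], [448, 0]]
[[0.4659, -0.1676, 0.018], [0.4502, -0.249, 0.018], [0.5353, -0.2653, 0.018], [0.5517, -0.1853, 0.018]]
in tool [[0.1156, -0.0451], [0.0327, -0.0441], [0.0338, 0.0425], [0.1155, 0.0425]]
```

carry_out([
  [[0, 0, 0.6, 0, 5], [0, 0, 0.4, 0, 5], [1, 0, 0, 0, 5], [0.8, 0, 0, 0, 5], [0.5, 0, 0, 0, 5], [0.6, 0, 0, 0, 5], [0.9, 0, 0, 0, 5], [0.9, 0, 0, 0, 5]],
])

```text
time: 10.65
tcp_pos: [0.4972, -0.2424, 0.0036]
tcp_rot: [-3.136, 0.006, 1.368]
ft_force: [-0.7, -3.2, -0.6]
opening: 0.0501
```

carry_out([
  [[1, 0, 0, 0, 5], [1, 0, 0, 0, 5], [1, 0, 0, 0, 5], [1, 0, 0, 0, 5], [1, 0, 0, 0, 5], [0.7, 0, 0, 0, 5], [0.4, 0, 0, 0, 5], [0, 0, 0, 0, 5]],
])

```text
time: 11.65
tcp_pos: [0.5106, -0.1777, 0.0035]
tcp_rot: [-3.136, 0.007, 1.369]
ft_force: [0.7, -1.0, -0.4]
opening: 0.05
```

```bash
python3 st.py
```

```text
tcp [ 0.5106 -0.1777  0.0035] yaw 1.369 F [ 0.7 -1.  -0.4] t 11.65
C [ 0.5751 -0.0502] a -0.542 wh [123.9  47.5]
bay L [-0.0604 -0.0995] R [-0.1349 -0.1985] C [-0.0977 -0.149 ] tcp [-0.1749 -0.2692] phi 0.645
cast 11 [ 0.0072 -0.0185]
cast 147 [-0.0259  0.0003]
```

View pics/last.png

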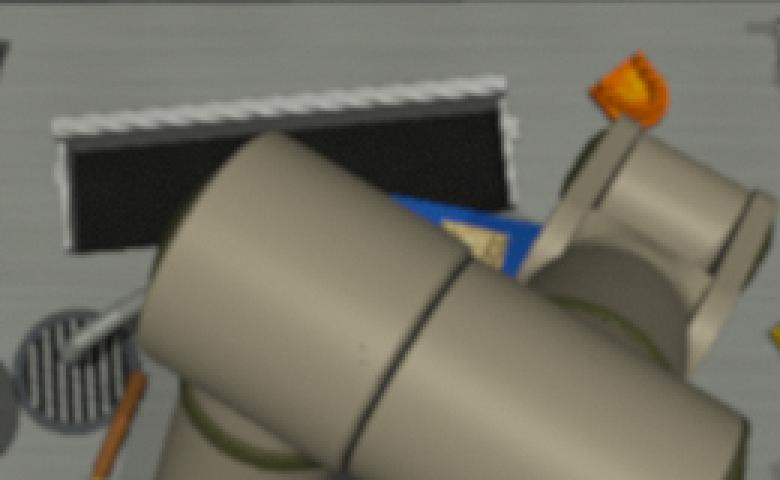

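The arm now hides most of the board in the top view, so I use the wrist camera to get the board's near-end corners.

```bash
cat > wr.py <<'E'
from h import *
s=observe();T=s["tcp_pos"];y=s["tcp_rot"][2];print("tcp",T.round(4),"yaw",y.round(3),"F",s["ft_force"].round(1),"t",s["time"])
w,_=grab_frame("wrist");hsv=cv2.cvtColor(w,cv2.COLOR_BGR2HSV);m=cv2.inRange(hsv,(100,150,25),(125,255,255))
cs,_=cv2.findContours(m,0,2);pp=cv2.convexHull(np.vstack([k for k in cs if cv2.contourArea(k)>300]))
q=cv2.approxPolyDP(pp,6,True)[:,0];p=ray("wrist",q,.018)[:,:2]
for a,b in zip(q,p): print(a,b.round(4),"bay",w2b(b).round(4))
for i in range(len(p)):
    e=p[i]-p[i-1]; print("edge",i,np.linalg.norm(e).round(3),"dir-bay",round(float(np.arctan2(e@BX,e@BY)),3))
cv2.imwrite("pics/w.png",w)
E
python3 wr.py
```

```text
tcp [ 0.5105 -0.1777  0.0035] yaw 1.369 F [-0.   0.6 -0.3] t 11.7
[458   0] [ 0.5746 -0.0766] bay [-0.1009 -0.1752]
[431 281] [ 0.5544 -0.1729] bay [-0.1308 -0.269 ]
[216 282] [ 0.4691 -0.1562] bay [-0.2139 -0.2436]
[187   0] [ 0.4882 -0.0589] bay [-0.185  -0.1487]
edge 0 0.088 dir-bay 1.876
edge 1 0.098 dir-bay -2.833
edge 2 0.087 dir-bay -1.275
edge 3 0.099 dir-bay 0.296
```

carry_out([
  [[0.5, 0, 0, 0, 5], [0.8, 0, 0, 0.005, 5], [1, 0, 0, 0.005, 5], [1, 0, 0, 0, 5], [1, 0, 0, 0, 5], [1, 0, 0, 0, 5], [0.7, 0, 0, 0, 5], [0.4, 0, 0, 0, 5]],
])

```text
time: 12.75
tcp_pos: [0.5245, -0.1134, 0.0034]
tcp_rot: [-3.137, 0.009, 1.358]
ft_force: [-1.9, -5.1, 1.0]
opening: 0.0502
```

```bash
python3 wr.py
```

```text
tcp [ 0.5245 -0.1134  0.0034] yaw 1.358 F [-1.9 -5.1  1. ] t 12.75
[459   0] [ 0.59   -0.0126] bay [-0.079  -0.1131]
[431 282] [ 0.5685 -0.109 ] bay [-0.1103 -0.2068]
[216 282] [ 0.4835 -0.0909] bay [-0.1929 -0.1801]
[187   0] [0.5037 0.0061] bay [-0.1629 -0.0857]
edge 0 0.088 dir-bay 1.886
edge 1 0.099 dir-bay -2.82
edge 2 0.087 dir-bay -1.258
edge 3 0.099 dir-bay 0.307
```

Milestone geometry is reached: left end in bay frame about (−53,+111) mm, right end about (−152,−194) mm. I keep pushing along the axis, slowing near the back wall.

carry_out([
  [[0.4, 0, 0, 0, 5], [0.6, 0, 0, 0, 5], [0.7, 0, 0, 0, 5], [0.6, 0, 0, 0, 5], [0.5, 0, 0, 0, 5], [0.4, 0, 0, 0, 5], [0.2, 0, 0, 0, 5], [0, 0, 0, 0, 5]],
])

```text
time: 13.8
tcp_pos: [0.5318, -0.0804, 0.0034]
tcp_rot: [-3.138, 0.01, 1.356]
ft_force: [-0.2, -1.9, 1.3]
opening: 0.0501
```

```bash
python3 wr.py
```

```text
tcp [ 0.5318 -0.0804  0.0034] yaw 1.356 F [-0.2 -1.9  1.3] t 13.8
[459   0] [0.5974 0.0198] bay [-0.0683 -0.0816]
[431 282] [ 0.5758 -0.0765] bay [-0.0996 -0.1752]
[216 282] [ 0.4909 -0.0583] bay [-0.1822 -0.1484]
[188   0] [0.5116 0.0385] bay [-0.1518 -0.0542]
edge 0 0.088 dir-bay 1.888
edge 1 0.099 dir-bay -2.819
edge 2 0.087 dir-bay -1.257
edge 3 0.099 dir-bay 0.313
```

carry_out([
  [[-1, 0, 0, 0, 5], [-2, 0, -0.5, 0, 5], [-1.5, 0, -3, 0, 5], [0, 0, -4, 0, 6], [0, 0, -3, 0.08, 8.5], [0, 0, 0, 0.17, 8.5], [0, 0, 0, 0.17, 8.5], [0, 0, 0, 0.17, 8.5]],
])

```text
time: 14.85
tcp_pos: [0.5203, -0.126, 0.1106]
tcp_rot: [-3.136, 0.008, 0.746]
ft_force: [0.4, 0.1, -0.5]
opening: 0.0847
```

```bash
python3 -c "
from h import *
t=b2w([-.194,-.031]);print(t,observe()['tcp_pos'],observe()['tcp_rot'])
plan([*t,.11],-.2125,8)"; python3 st.py
```

```text
[0.46719015 0.05731251] [ 0.52027549 -0.12601609  0.1105551 ] [-3.13552226  0.00820238  0.74559907]
[np.float64(1.1), np.float64(-2.1), np.float64(0.0), np.float64(0.12), 8.5]
[np.float64(0.8), np.float64(-2.2), np.float64(0.0), np.float64(0.12), 8.5]
[np.float64(0.5), np.float64(-2.3), np.float64(0.0), np.float64(0.12), 8.5]
[np.float64(0.2), np.float64(-2.4), np.float64(0.0), np.float64(0.12), 8.5]
[np.float64(-0.0), np.float64(-2.4), np.float64(0.0), np.float64(0.12), 8.5]
[np.float64(-0.3), np.float64(-2.4), np.float64(0.0), np.float64(0.12), 8.5]
[np.float64(-0.6), np.float64(-2.3), np.float64(0.0), np.float64(0.12), 8.5]
[np.float64(-0.9), np.float64(-2.2), np.float64(0.0), np.float64(0.12), 8.5]
tcp [ 0.5203 -0.126   0.1106] yaw 0.746 F [ 0.4  0.1 -0.5] t 14.85
C [0.5722 0.1052] a -0.205 wh [280.3  93.6]
bay L [-0.0421  0.1395] R [-0.1271 -0.1277] C [-0.0846  0.0059] tcp [-0.16   -0.2188] phi 0.308
cast 380 [0.0258 0.0014]
cast 466 [-0.0421 -0.0027]
```

carry_out([
  [[1.1, -2.1, 0, 0.12, 8.5], [0.8, -2.2, 0, 0.12, 8.5], [0.5, -2.3, 0, 0.12, 8.5], [0.2, -2.4, 0, 0.12, 8.5], [0, -2.4, 0, 0.12, 8.5], [-0.3, -2.4, 0, 0.12, 8.5], [-0.6, -2.3, 0, 0.12, 8.5], [-0.9, -2.2, 0, 0.12, 8.5]],
])

```text
time: 15.9
tcp_pos: [0.4665, 0.0607, 0.1096]
tcp_rot: [-3.141, 0.015, -0.235]
ft_force: [0.3, 0.3, 0.3]
opening: 0.085
```

carry_out([
  [[-0.5, 0, 0, 0, 8.5], [0, 0, 0, 0, 8.5], [0, 0, 0, 0, 8.5], [0, 0, 2, 0, 8.5], [0, 0, 2, 0, 8.5], [0, 0, 2, 0, 8.5], [0, 0, 0.5, 0, 8.5], [0, 0, 0, 0, 8.5]],
])

```text
time: 16.9
tcp_pos: [0.4623, 0.0588, 0.0433]
tcp_rot: [-3.14, 0.013, -0.225]
ft_force: [1.1, 0.4, 0.8]
opening: 0.0853
```

```bash
python3 wr.py; python3 st.py; python3 -c "
from h import *
t=b2w([-.194,-.031])
plan([*t,.02],-.2125,1)"
```

```text
tcp [0.4623 0.0588 0.0433] yaw -0.225 F [1.1 0.4 0.8] t 16.9
[579   0] [ 0.5604 -0.0736] bay [-0.1147 -0.1708]
[546 171] [ 0.4907 -0.0565] bay [-0.1823 -0.1466]
[  0 177] [0.5466 0.2026] bay [-0.1002  0.1054]
[0 0] [0.615  0.1667] bay [-0.0357  0.0627]
edge 0 0.247 dir-bay -2.815
edge 1 0.072 dir-bay -1.227
edge 2 0.265 dir-bay 0.315
edge 3 0.077 dir-bay 2.155
tcp [0.4624 0.0589 0.0435] yaw -0.225 F [ 0.1  0.2 -0.6] t 16.95
C [0.568  0.0861] a -0.205 wh [319.6  94.1]
bay L [-0.0424  0.1396] R [-0.1392 -0.165 ] C [-0.0908 -0.0127] tcp [-0.1986 -0.029 ] phi 0.308
cast 141 [0.0357 0.0218]
cast 71 [-0.0414  0.021 ]
[np.float64(0.5), np.float64(0.1), np.float64(2.4), np.float64(-0.012), 8.5]
```

View pics/w.png

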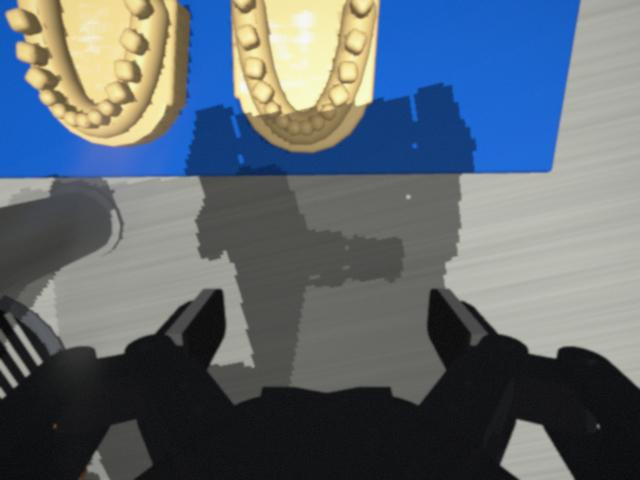

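carry_out([
  [[0, 0, 2, 0, 8.5], [0, 0, 1.5, -0.006, 8.5], [0, 0, 0.8, -0.006, 8.5], [0.8, 0, 0.3, 0, 8.5], [1, 0, 0, 0, 8.5], [1, 0, 0, 0, 8.5], [0.6, 0, 0, 0, 8.5], [0.2, 0, 0, 0, 8.5]],
])

```text
time: 18.0
tcp_pos: [0.5022, 0.0507, 0.0001]
tcp_rot: [-3.139, 0.005, -0.212]
ft_force: [-5.4, 1.3, 4.6]
opening: 0.0853
```

carry_out([
  [[-0.5, 0, 0.2, 0, 8.5], [0, 0, 0.3, 0, 8.5], [0.4, 0, 0, 0, 8.5], [0.4, 0.1, 0, -0.02, 8.5], [0.6, 0.2, 0, -0.03, 8.5], [0.8, 0.2, 0, -0.04, 8.5], [0.6, 0.2, 0, -0.03, 8.5], [0.2, 0, 0, -0.01, 8.5]],
])

```text
time: 19.0
tcp_pos: [0.5224, 0.04, -0.0056]
tcp_rot: [-3.138, 0.015, -0.074]
ft_force: [-5.0, -1.0, 3.5]
opening: 0.085
```

```bash
python3 st.py;python3 wr.py
```

```text
tcp [ 0.5224  0.04   -0.0056] yaw -0.074 F [-5.  -1.   3.5] t 19.0
C [0.5823 0.0818] a -0.077 wh [324.3  93.3]
bay L [-0.048   0.1412] R [-0.106  -0.1779] C [-0.077  -0.0184] tcp [-0.1408 -0.0539] phi 0.18
cast 42 [0.064  0.0108]
tcp [ 0.5226  0.04   -0.0057] yaw -0.074 F [-4.3 -2.1  3.4] t 19.05
[ 0 30] [0.6301 0.1327] bay [-0.0242  0.0273]
[639  30] [ 0.6155 -0.0627] bay [-0.0587 -0.1656]
[639 203] [ 0.5611 -0.0724] bay [-0.1138 -0.1696]
[616 289] [ 0.5285 -0.0697] bay [-0.146  -0.1636]
[  0 292] [0.5441 0.1625] bay [-0.1067  0.0658]
edge 0 0.091 dir-bay 2.007
edge 1 0.196 dir-bay -2.965
edge 2 0.055 dir-bay -1.643
edge 3 0.033 dir-bay -1.385
edge 4 0.233 dir-bay 0.17
```

carry_out([
  [[0.4, 0.1, -0.1, -0.02, 8.5], [0.6, 0.1, 0, -0.03, 8.5], [0.7, 0.1, 0, -0.035, 8.5], [0.7, 0.1, 0, -0.03, 8.5], [0.6, 0.1, 0, -0.025, 8.5], [0.4, 0.1, 0, -0.015, 8.5], [0.3, 0, 0, 0, 8.5], [0, 0, 0, 0, 8.5]],
])

```text
time: 20.1
tcp_pos: [0.5603, 0.0337, -0.0051]
tcp_rot: [-3.135, 0.018, 0.096]
ft_force: [-3.2, -0.8, 2.3]
opening: 0.0853
```

```bash
python3 st.py;python3 wr.py
```

```text
tcp [ 0.5603  0.0337 -0.0051] yaw 0.096 F [-3.2 -0.8  2.3] t 20.1
C [0.6098 0.085 ] a 0.096 wh [ 91.5 324.6]
bay L [-0.0482  0.1442] R [-0.0504 -0.1803] C [-0.0493 -0.018 ] tcp [-0.1038 -0.064 ] phi 0.007
cast 71 [0.0603 0.0102]
tcp [ 0.5603  0.0337 -0.005 ] yaw 0.095 F [-3.3 -0.1  1.2] t 20.15
[639  29] [ 0.6696 -0.0518] bay [-0.0038 -0.1602]
[639 204] [ 0.617  -0.0709] bay [-0.0581 -0.1739]
[613 292] [ 0.5833 -0.073 ] bay [-0.0918 -0.1725]
[  0 291] [0.5608 0.1588] bay [-0.0905  0.0604]
[ 0 32] [0.6502 0.1436] bay [-0.0031  0.0361]
edge 0 0.196 dir-bay -3.138
edge 1 0.056 dir-bay -1.816
edge 2 0.034 dir-bay -1.532
edge 3 0.233 dir-bay 0.006
edge 4 0.091 dir-bay 1.842
```

carry_out([
  [[0.2, 0, 0, -0.004, 8.5], [0.2, 0, 0, 0, 8.5], [0, 0, 0, 0, 8.5], [-1, 0, -0.1, 0, 8.5], [-2, 0, -0.5, 0, 8.5], [-3, 0, -3, 0, 8.5], [-4, 0, -5, 0, 8.5], [-4, 2, -5, 0, 8.5]],
])

```text
time: 21.2
tcp_pos: [0.4304, 0.0011, 0.129]
tcp_rot: [-3.136, 0.016, 0.102]
ft_force: [1.1, -0.5, 1.6]
opening: 0.0854
```

carry_out([
  [[-4, 4, -4, 0, 8.5], [-4, 5, -2, 0, 8.5], [-3, 5, -1, 0, 8.5], [0, 5, 0, 0, 8.5], [0, 5, 0, 0, 8.5], [0, 5, 0, 0, 8.5], [0, 0, 0, 0, 8.5], [0, 0, 0, 0, 8.5]],
])

```text
time: 22.2
tcp_pos: [0.3546, -0.2994, 0.2007]
tcp_rot: [3.131, -0.001, 0.1]
ft_force: [-0.2, 1.1, 0.3]
opening: 0.0849
```

```bash
python3 st.py
```

```text
tcp [ 0.3546 -0.2994  0.2007] yaw 0.1 F [-0.2  1.1  0.3] t 22.2
C [0.6122 0.0855] a 0.101 wh [ 92.9 324.4]
bay L [-0.0466  0.1444] R [-0.0471 -0.18  ] C [-0.0469 -0.0178] tcp [-0.3425 -0.3743] phi 0.002
cast 462 [0.0404 0.0029]
cast 467 [-0.0403 -0.0003]
```

View pics/last.png

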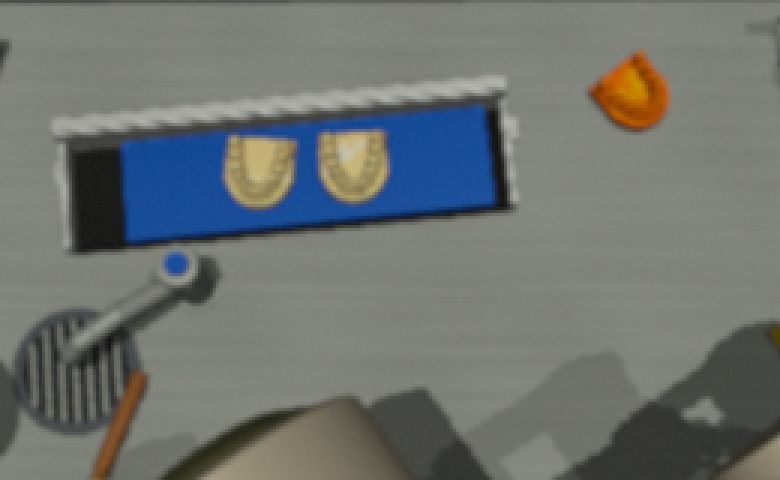

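The board lies flush along the back wall, (122,145)–(497,205) in the crop. Both casts stand at (260,170) and (353,165), and the robot is clear.

```bash
python3 -c "
from cell import *
print(job_done())"
```

```text
the job is handed in; nothing more can be done
None
```

The board is home in the bay along the back wall, and I handed the job in at about 22 s of the 67 s. No verdict is reported.

**What I did:** I slid the board the whole way with open fingertips:
1. From the robot's side, I pushed left of its middle to angle the left end towards the bay, about 0.31 rad.
2. I pushed on the right end face, so the left end went in behind the tap to the back wall.
3. I pushed right of the middle on the near side to swing the right end in, then pressed it gently home and withdrew the arm.

**On the way:** Partway through step 2 the left end was at x −53, y +111 mm in the bay frame, well past the tap. The right end was still at x −152 mm, below the −70 mm limit.

**Last checks, after withdrawing:**

| Check | Measured | Required |
|---|---|---|
| x of left / right end (bay frame) | −47 / −47 mm | above −60 mm |
| y of left / right end (bay frame) | +144 / −180 mm | within ±195 mm |
| Board's angle to the bay | 0.002 rad | no limit given |
| Casts along the board | about 40 mm either side of the middle | 42 mm, within 15 mm |
| Casts off the centre line | 3 mm or less | within 15 mm |

- **By picture only:** the casts look upright in the last one. I did not measure their tilt, or the board's height and tilt.
- **Forces:** the readings between moves stayed under about 10 N.
- **Small disagreement:** the top camera gave the board as 324 mm long instead of 320 mm, which is within calibration error. When the arm hid the board, the top view was unreliable and I used the wrist camera instead.

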